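Set the bench bottles into their tip-proof holders

TASK

The four refilled containers stand in a row on the grey carrying tray. Move each into the tip-proof holder moulded for it on the rack, the one in the colour of its cap: the red-capped yellow bottle into the red holder, the grey-capped brown jar into the grey one, the blue-capped white jar into the blue one and the black-capped cream jar into the black one, each standing upright on the bottom of its cup. Keep them upright on the way, set them down instead of dropping them, and leave the sanding block and the polishing bar where they are.

Things in the scene. Friction and masses are not known exactly. Their poses are not given: they have to be found in the camera images.
- oil_bottle: slim yellow bottle with a red cap, 35 mm across (straight body up to 86 mm), 100 mm tall; origin at the centre of its underside, z up its axis. At the start the four containers stand in a row, 68 mm apart, in a low grey carrying tray with a cork liner (floor 7 mm, lips 18 mm, wire handles at its two ends 51 mm above the board; inside 78 mm wide)
- flux_jar: brown jar with a grey cap, 40 mm across (straight body up to 55 mm), 68 mm tall; origin at the centre of its underside, z up its axis
- paste_jar: white jar with a blue cap and a thin blue band, 47 mm across (straight body up to 46 mm), 66 mm tall; origin at the centre of its underside, z up its axis
- polish_jar: cream-white jar with a black cap, 54 mm across (straight body up to 64 mm), 77 mm tall; origin at the centre of its underside, z up its axis
- red_holder: red plastic holder for the yellow bottle with the red cap, fixed: a round cup on a square foot 66 x 66 mm, bore 43 mm, rim slightly flared, 26 mm tall; origin at the centre of its underside, z up; the floor of the cup is 6 mm above the origin (well 20 mm deep). The four holders stand side by side, 68 mm apart along their y axes, on one low steel rack plate whose top is 12 mm above the board
- grey_holder: grey plastic holder for the brown jar with the grey cap, fixed: a round cup on a square foot 66 x 66 mm, bore 48 mm, rim slightly flared, 26 mm tall; origin at the centre of its underside, z up; the floor of the cup is 6 mm above the origin (well 20 mm deep). The four holders stand side by side, 68 mm apart along their y axes, on one low steel rack plate whose top is 12 mm above the board
- blue_holder: blue plastic holder for the white jar with the blue cap, fixed: a round cup on a square foot 66 x 66 mm, bore 55 mm, rim slightly flared, 26 mm tall; origin at the centre of its underside, z up; the floor of the cup is 6 mm above the origin (well 20 mm deep). The four holders stand side by side, 68 mm apart along their y axes, on one low steel rack plate whose top is 12 mm above the board
- black_holder: black plastic holder for the cream jar with the black cap, fixed: a round cup on a square foot 66 x 66 mm, bore 63 mm, rim slightly flared, 26 mm tall; origin at the centre of its underside, z up; the floor of the cup is 6 mm above the origin (well 20 mm deep). The four holders stand side by side, 68 mm apart along their y axes, on one low steel rack plate whose top is 12 mm above the board
- sanding_block: bystander, not to be disturbed: cork sanding block, 39 x 72 x 25 mm, origin at the centre of its underside. Tray and rack lie to its left (greater y), either one nearer; the post with the hanging cup to its right (x 0.28 to 0.40 m, y below 0.04 m, the cup from 0.37 m up) is solid: keep the arm clear of it
- compound_bar: bystander, not to be disturbed: half red, half cream bar of polishing compound, 29 x 61 x 25 mm, origin at the centre of its underside
There are look-alikes about, which are no part of the job. There is more than one size of the paste_jar; the job needs the smallest. There is more than one size of the flux_jar; the one meant has the size given above.

How it is judged:
By the outcome, as a careful person would: the job done as asked, in the order asked, and still so for the second after the job is handed in, with the robot touching nothing.
It also fails if it takes over 112 s, if anything falls off the work surface, if the arm or the gripper's body presses on something with over 40 N, if the wrist force passes 120 N, or if a joint passes its speed limit or range.

ROBOT

A 6-joint arm with a two-finger parallel gripper is mounted at the origin on a cart in front of the work surface, level with it; the furniture and walls round the work are solid. World frame = base frame: x ahead of the robot, y to its left, z up, the work surface at z = 0. Lengths are in m, angles in rad, forces in N, time in s.
With the tool pointing down it reaches from about 0.325 to 0.775 m from the base axis. Payload 5.5 kg.
Tool frame: the origin (TCP) lies between the finger pads; the fingertips stand 8 mm ahead of it and the grasp point (between the pads) lies 11 mm behind it (tcp_to_tips is the distance from the TCP to the fingertips, in m); z points along the fingers, y is the line along which they close (so a half turn about z gives the same grasp; the last joint's range is limited). The gripper opens to 88 mm and grips with 3 to 60 N. Pads are 20 mm wide; open, the fingers measure 115 mm over their backs; the gripper's body (75 mm by 178 mm) begins 61 mm behind the grasp point.
Start: joints at [1.141, 0.091, 1.231, -0, 1.82, -0.057], TCP at [0.219, 0.559, 0.231] pointing down, gripper open.
Joint ranges: [-2.87, 2.87], [-0.86, 2.18], [0.17, 2.46], [-1.51, 4.65], [0.06, 2.69], [-2.65, 2.65]. Speed limits (rad/s): [2.57, 2.57, 3.01, 3.14, 3.14, 3.14].

INTERFACE

Orientations are given as a unit quaternion [w, x, y, z].
In Python, from bench import * gives the robot as it stands. Calls block until the motion is done:
- move_to(position, orientation): joint-space move of the TCP to a pose.
- move_l(position, speed=0.15, orientation=None): straight line of the TCP; orientation=None keeps the orientation; speed is the mean speed in m/s.
- movej(angles): joint-space move.
- gripper_open() and close(): open the fingers fully, or close them until they stop; the grip force is fixed at half the most.
- hold(seconds).
- inverse_kinematics(position, orientation): joint angles nearest the present ones, or None.
- state(): the state.
- get_image(name): name is "scene" or "top" or "wrist"; returns a dict with "frame" (384x512x3 uint8, blue, green, red), "depth" (384x512 float32, m along the optical axis (not along the pixel's ray), 0 where there is no reading), "camera_matrix" (3x3 intrinsics, pixels), "view" (4x4, takes a point from world to camera coordinates). Camera axes: x right, y up, looking along -z (the intrinsics and any distortion apply to the point x, -y, -z); pixel columns grow to the right and rows downward; lengths in m; the calibration is good to about 2 mm. A picture is of the moment at which its call begins.
A pose or a line that the arm cannot do raises IKError and nothing moves.
- job_done(): hands the job in; it is judged then, once.
The state is a dict: "time": time; "joint_pos": joint angles; "dq": joint speeds; "joint_torque": joint torques, N m; "ee_pos": TCP position; "ee_rot": TCP orientation; "ft_force": force on the tool from outside, world axes, zero at the start; "moment": the same for the moment, N m; "finger_gap": finger opening in m; "finger_force": force on a finger pad.
Only numpy, scipy, OpenCV 4.12 (cv2) and the standard library are available. Lean on these libraries where they do the work, as an engineer would, in place of code of your own. Each camera call takes 0.05 s, during which the arm holds its last target. There are 200 camera calls.

## Working session

There is one attempt and no reset: what is moved stays moved. The work goes in short steps, each a Python script; the robot and the scene stay as the last script left them, time stands still between calls to the robot, and variables do not carry over. Pictures are saved under pics/ and viewed, at most 14 in all, crops included, and the job is handed in when it is done.

```bash
ls; mkdir -p pics
cat > h.py <<'E'
from bench import *
import numpy as np, cv2
def unproj(im,u,v,d=None,z=None):
    """pixel -> world, by depth or by the plane z"""
    K=im["camera_matrix"]; V=np.linalg.inv(im["view"])
    r=np.array([(u-K[0,2])/K[0,0],-(v-K[1,2])/K[1,1],-1.0])
    w=V[:3,:3]@r; o=V[:3,3]
    t=d if d is not None else (z-o[2])/w[2]
    return o+t*w
def cloud(im):
    K=im["camera_matrix"]; V=np.linalg.inv(im["view"]); d=im["depth"]
    v,u=np.mgrid[:d.shape[0],:d.shape[1]]
    r=np.stack([(u-K[0,2])/K[0,0],-(v-K[1,2])/K[1,1],-np.ones_like(d)],-1)*d[...,None]
    return r@V[:3,:3].T+V[:3,3]
E
python3 - <<'E'
from h import *
for n in("scene","top","wrist"):
    im=get_image(n); cv2.imwrite(f"pics/{n}0.png",im["frame"]); np.savez(f"{n}0.npz",**im)
    print(n,im["camera_matrix"].round(1).tolist(),np.linalg.inv(im["view"]).round(3).tolist(),[k for k in im])
s=state();print(s["time"],s["ee_rot"],s["ee_pos"])
E
```

```text
pics
scene [[380.3, 0.0, 259.5], [0.0, 380.3, 193.5], [0.0, 0.0, 1.0]] [[0.397, -0.425, 0.813, 1.278], [0.918, 0.179, -0.354, -0.115], [0.004, 0.887, 0.462, 0.443], [0.0, 0.0, 0.0, 1.0]] ['frame', 'depth', 'camera_matrix', 'view']
top [[433.9, 0.0, 255.0], [0.0, 433.9, 190.0], [0.0, 0.0, 1.0]] [[0.019, 0.996, -0.09, 0.498], [-1.0, 0.017, -0.019, 0.182], [-0.017, 0.091, 0.996, 1.055], [0.0, 0.0, 0.0, 1.0]] ['frame', 'depth', 'camera_matrix', 'view']
wrist [[282.8, 0.0, 253.8], [0.0, 282.8, 195.8], [0.0, 0.0, 1.0]] [[0.365, -0.901, -0.232, 0.156], [0.931, 0.354, 0.092, 0.583], [-0.001, -0.25, 0.968, 0.383], [0.0, 0.0, 0.0, 1.0]] ['frame', 'depth', 'camera_matrix', 'view']
0.15 [-1.77538088e-04  1.85330511e-01  9.82675953e-01 -7.35432375e-04] [0.21845801 0.55859378 0.22975204]
```

View pics/top0.png

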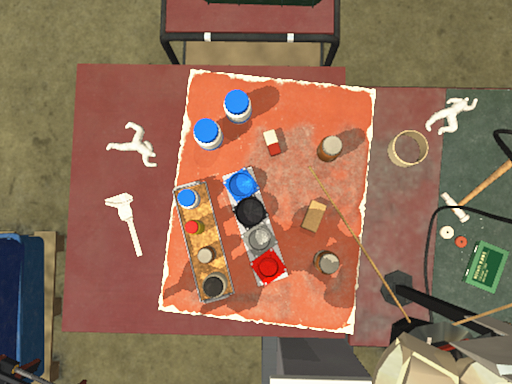

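View pics/scene0.png

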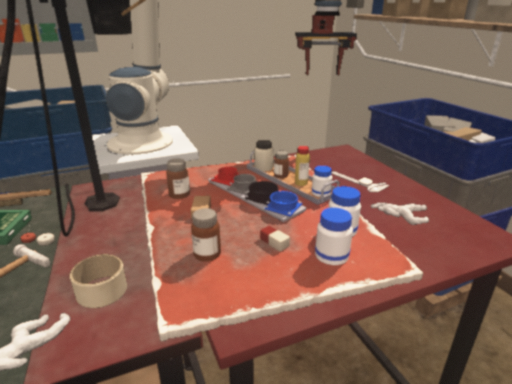

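Candidates in the top view:
- **White jar, blue cap:** (187,198) on the tray, with larger ones loose at (207,133) and (237,105).
- **Brown jar, grey cap:** (206,255) on the tray, with larger ones at (329,148) and (327,262).
- **Bottle:** (193,227), the only one.
- **Cream jar, black cap:** (214,286), the only one. (250,210) is the black holder.

I choose the four on the tray. Holders are blue (242,185), black (250,210), grey (260,237) and red (267,266).

Run:
```python
from h import *
im=dict(np.load("top0.npz")); f=im["frame"]; P=cloud(im); z=P[...,2]
print("board z",np.median(z[150:170,260:300]), "stick", z[225,345:355].round(3), P[262,327].round(3),P[148,329].round(3))
# caps: points near top of each container
tops={"oil":(193,227,.107),"flux":(206,255,.075),"paste":(187,198,.073),"polish":(214,286,.084)}
for n,(u,v,h) in tops.items():
    w=np.zeros(z.shape,bool); w[v-16:v+17,u-16:u+17]=True
    m=(w&(abs(z-h)<.010)).astype(np.uint8)
    k,l,st,c=cv2.connectedComponentsWithStats(m)
    i=1+np.argmax(st[1:,4]); q=P[l==i]; 
    (cu,cv_),r=cv2.minEnclosingCircle(np.argwhere(l==i)[:,::-1].astype(np.float32))
    print(n,"ztop",np.median(q[:,2]).round(4),"n",len(q),"c",c[i].round(1),unproj(im,*c[i],z=h).round(4),"circ",unproj(im,cu,cv_,z=h).round(4),r*2*(1.055-h)/434)
for n,(u,v) in {"blue":(242,185),"black":(250,210),"grey":(260,237),"red":(267,266)}.items():
    w=np.zeros(z.shape,bool); w[v-22:v+23,u-22:u+23]=True
    m=(w&(z>.029)&(z<.05)).astype(np.uint8)
    k,l,st,c=cv2.connectedComponentsWithStats(m); i=1+np.argmax(st[1:,4])
    pts=np.argwhere(l==i)[:,::-1].astype(np.float32)
    hull=cv2.convexHull(pts); e=cv2.fitEllipse(hull)
    print(n,len(pts),np.median(P[l==i][:,2]).round(4),unproj(im,*e[0],z=.038).round(4),np.array(e[1])*(1.017)/434)
cv2.imwrite("pics/crop1.png",cv2.resize(f[155:310,150:300],None,fx=3.8,fy=3.8,interpolation=cv2.INTER_CUBIC))
cv2.imwrite("pics/wr.png",cv2.imread("pics/wrist0.png"))
```

```text
board z 0.0005263222062233952 stick [ 0.002  0.003  0.478  0.479  0.479  0.005 -0.001  0.     0.003 -0.001] [0.43  0.039 0.09 ] [0.684 0.036 0.09 ]
oil ztop 0.1057 n 142 c [191.5 226.1] [0.5029 0.3368 0.107 ] circ [0.5027 0.3368 0.107 ] 0.02930547739723311
flux ztop 0.0738 n 173 c [205.1 254.7] [0.4398 0.3095 0.075 ] circ [0.4397 0.3093 0.075 ] 0.033947936642554494
paste ztop 0.0718 n 250 c [186.6 196.9] [0.5691 0.3558 0.073 ] circ [0.5689 0.3559 0.073 ] 0.04079136590034731
polish ztop 0.0826 n 325 c [213.3 286. ] [0.3723 0.2881 0.084 ] circ [0.3721 0.2885 0.084 ] 0.04607448311994702
blue 200 0.0357 [0.5794 0.2215 0.038 ] [0.07136595 0.12084816]
black 212 0.0358 [0.557  0.2219 0.038 ] [0.07602947 0.11146258]
grey 124 0.0359 [0.4775 0.1893 0.038 ] [0.05460351 0.05627415]
red 109 0.0356 [0.4132 0.1664 0.038 ] [0.04959291 0.0513515 ]
```

View pics/crop1.png

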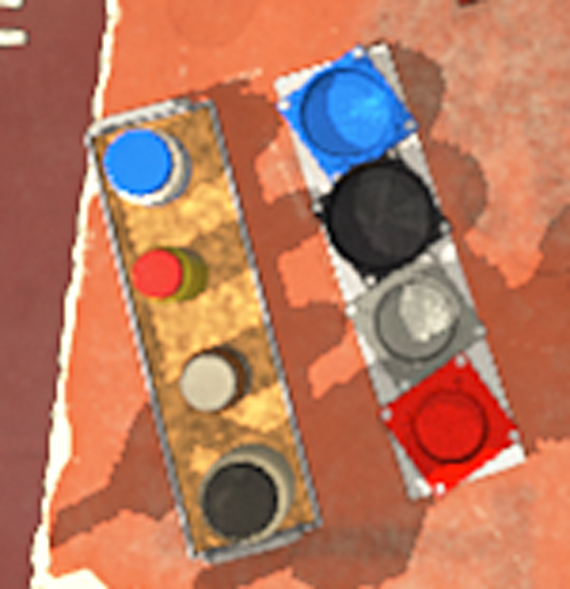

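View pics/wrist0.png

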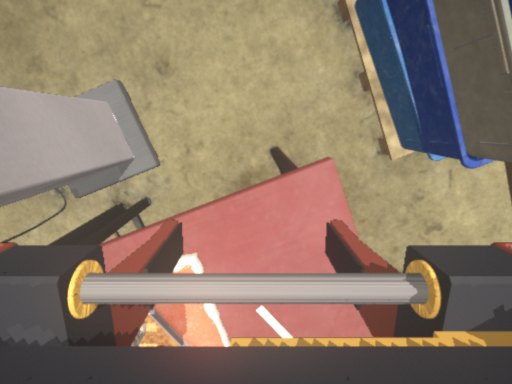

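```bash
cat >> h.py <<'E'
TH=np.radians(19.3)
def quat(th=TH):  # tool down, closing axis across the row
    p=(th+np.pi)/2
    return [0,float(np.cos(p)),float(np.sin(p)),0]
E
python3 - <<'E'
from h import *
im=dict(np.load("top0.npz")); P=cloud(im)
b=P[(P[...,2]>.3)&(P[...,0]>.25)&(P[...,1]<.2)&(P[...,0]<.75)]; print("boom",b.min(0).round(2),b.max(0).round(2)); 
for x in(.35,.4,.5,.6): print(x,b[abs(b[:,0]-x)<.02].max(0).round(2) if (abs(b[:,0]-x)<.02).any() else None)
q=quat(); q0=[0,np.cos((TH)/2),np.sin(TH/2),0]
for p in [(.6,.28,.28),(.569,.356,.2),(.372,.288,.2),(.372,.288,.05),(.413,.166,.2),(.413,.166,.06),(.606,.235,.2)]:
    for Q in(q,q0):
        try: j=inverse_kinematics(p,Q)
        except Exception as e: j=None
        print(p,None if j is None else np.round(j,2))
move_to([.6,.28,.28],q)
im=get_image("wrist"); cv2.imwrite("pics/w1.png",im["frame"]); np.savez("w1.npz",**im)
print(state()["time"],state()["ee_pos"])
E
```

```text
boom [ 0.31 -0.25  0.3 ] [0.65 0.18 1.06]
0.35 [0.37 0.03 0.57]
0.4 [0.42 0.   0.7 ]
0.5 [0.52 0.18 1.06]
0.6 [0.58 0.12 0.52]
(0.6, 0.28, 0.28) [ 0.39  0.28  0.93 -0.    1.93 -1.52]
(0.6, 0.28, 0.28) [ 0.39  0.28  0.93 -0.    1.93  1.62]
(0.569, 0.356, 0.2) [ 0.51  0.28  1.07 -0.    1.79 -1.4 ]
(0.569, 0.356, 0.2) [ 0.51  0.28  1.07 -0.    1.79  1.74]
(0.372, 0.288, 0.2) [ 0.59 -0.26  1.62 -0.    1.79 -1.32]
(0.372, 0.288, 0.2) [ 0.59 -0.26  1.62 -0.    1.79  1.82]
(0.372, 0.288, 0.05) [ 0.59 -0.22  1.85 -0.    1.51 -1.32]
(0.372, 0.288, 0.05) [ 0.59 -0.22  1.85 -0.    1.51  1.82]
(0.413, 0.166, 0.2) [ 0.31 -0.33  1.68 -0.    1.8  -1.6 ]
(0.413, 0.166, 0.2) [ 0.31 -0.33  1.68 -0.    1.8   1.54]
(0.413, 0.166, 0.06) [ 0.31 -0.31  1.9  -0.    1.55 -1.6 ]
(0.413, 0.166, 0.06) [ 0.31 -0.31  1.9  -0.    1.55  1.54]
(0.606, 0.235, 0.2) [ 0.32  0.22  1.14 -0.    1.78 -1.59]
(0.606, 0.235, 0.2) [ 0.32  0.22  1.14 -0.    1.78  1.55]
1.9333 [0.59943651 0.28094597 0.27995836]
```

View pics/w1.png

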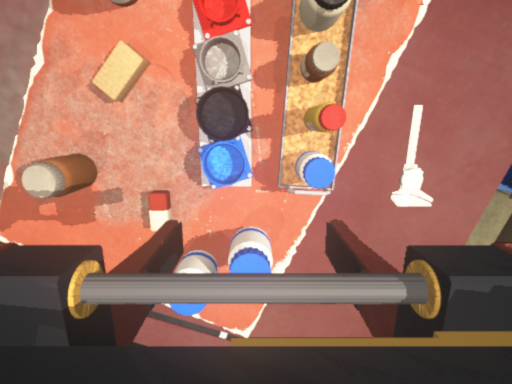

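The wrist view shows the rack (blue (225,162) up to red (220,5)) and the tray (paste (318,170), oil (328,117), flux (320,60), polish (325,10)). The big blue jars at (190,290) and (250,255) are off the tray. Next I refine the positions by fusing both views.

Run:
```python
from h import *
from scipy.optimize import least_squares
d=np.array([.0643,.0229]); red=np.array([.4132,.1664])
H={n:red+i*d for i,n in enumerate(["red","grey","black","blue"])}
C={"oil":(.5029,.3368,.100,14.5),"flux":(.4398,.3095,.068,17),"paste":(.5691,.3558,.066,20),"polish":(.3723,.2881,.077,23)}
for f in("top0.npz","w1.npz"):
    im=dict(np.load(f)); P=cloud(im).reshape(-1,3); P=P[P[:,2]>.02]
    print(f)
    for n,c in H.items():
        q=P[(np.hypot(*(P[:,:2]-c).T)<.040)&(abs(P[:,2]-.036)<.006)]
        if len(q)<30: print(n,len(q)); continue
        s=least_squares(lambda p:np.hypot(q[:,0]-p[0],q[:,1]-p[1])-p[2],[*c,.027],loss="soft_l1",f_scale=.002)
        print(n,len(q),s.x.round(4),np.median(q[:,2]).round(4))
    for n,(x,y,h,r) in C.items():
        q=P[(np.hypot(P[:,0]-x,P[:,1]-y)<.035)&(abs(P[:,2]-h-.007)<.006)]
        if len(q)<30: print(n,len(q)); continue
        (a,b),R=cv2.minEnclosingCircle(q[:,:2].astype(np.float32)); print(n,len(q),np.round([a,b,R],4),q.mean(0).round(4))
        # body wall, seen side
        q=P[(np.hypot(P[:,0]-x,P[:,1]-y)<.035)&(P[:,2]>.022)&(P[:,2]<.05)]
        rad={"oil":.0175,"flux":.02,"paste":.0235,"polish":.027}[n]
        if len(q)>30:
            s=least_squares(lambda p:np.hypot(q[:,0]-p[0],q[:,1]-p[1])-rad,[x,y],loss="soft_l1",f_scale=.002); print("   body",len(q),s.x.round(4))
```

```text
top0.npz
red 108 [0.4134 0.1664 0.0233] 0.0356
grey 137 [0.4783 0.1892 0.0262] 0.0361
black 173 [0.5417 0.2118 0.0336] 0.0357
blue 142 [0.6043 0.2339 0.0298] 0.0359
oil 140 [0.5029 0.3375 0.0148] [0.503  0.3372 0.1058]
flux 172 [0.4398 0.3101 0.0168] [0.4397 0.3098 0.0738]
paste 243 [0.5697 0.3563 0.0206] [0.5692 0.3563 0.0719]
   body 53 [0.5727 0.357 ]
polish 317 [0.3715 0.2891 0.0225] [0.3719 0.2885 0.0827]
   body 59 [0.3688 0.287 ]
w1.npz
red 182 [0.4122 0.1684 0.0228] 0.0364
grey 543 [0.4766 0.1912 0.0267] 0.0361
black 603 [0.5391 0.2133 0.0335] 0.0361
blue 423 [0.6018 0.2355 0.0294] 0.0363
oil 553 [0.5004 0.3386 0.0149] [0.5005 0.338  0.1058]
   body 87 [0.5005 0.3388]
flux 697 [0.4373 0.3115 0.0169] [0.4376 0.3112 0.0738]
   body 155 [0.4369 0.3115]
paste 754 [0.5667 0.358  0.0208] [0.5665 0.3572 0.0719]
   body 207 [0.5736 0.3575]
polish 149 [0.3847 0.2948 0.0145] [0.3877 0.2962 0.0818]
   body 337 [0.369  0.2903]
```

```bash
cat >> h.py <<'E'
TH=np.radians(19.5)
SRC={"oil":(.5017,.338),"flux":(.4386,.3107),"paste":(.568,.357),"polish":(.3706,.2893)}
DST={"oil":(.4122,.1672),"flux":(.4764,.1899),"polish":(.5405,.2126),"paste":(.6046,.2353)}
G={"oil":.056,"flux":.043,"paste":.043,"polish":.045}   # grasp height above underside
def tcp(xy,bottom,n): return [xy[0],xy[1],bottom+G[n]-.011]
def fz(): return np.mean([(hold(.02),state()["ft_force"][2])[1] for _ in range(3)])
def pick(n,off=(0,0)):
    s=np.add(SRC[n],off)
    move_to(tcp(s,.125,n),quat(TH)); 
    move_l(tcp(s,.007,n),speed=.12); close(); st=state()
    print(n,"gap",round(st["finger_gap"],4),"F",np.round(st["finger_force"],1),"t",st["time"])
    move_l(tcp(s,.027,n),speed=.06); move_l(tcp(s,.125,n),speed=.2)
    print("lifted gap",round(state()["finger_gap"],4))
def carry(n,off=(0,0)):
    move_l(tcp(np.add(DST[n],off),.125,n),speed=.18); hold(.2)
def lower(n,off=(0,0)):
    d=np.add(DST[n],off); move_l(tcp(d,.045,n),speed=.12); hold(.2); f0=fz()
    for b in np.arange(.042,.0145,-.0015):
        move_l(tcp(d,b,n),speed=.03); f=fz()-f0
        if f>3: break
    e=state(); print("contact bottom",round(b,4),"real",round(e["ee_pos"][2]+.011-G[n],4),"df",round(f,1),"ft",np.round(e["ft_force"],1),"t",e["time"])
    return b
def release(n,b,off=(0,0)):
    gripper_open(); hold(.2); move_l(tcp(np.add(DST[n],off),b+.115,n),speed=.15)
E
python3 - <<'E'
from h import *
pick("oil"); carry("oil")
im=get_image("wrist"); cv2.imwrite("pics/w2.png",im["frame"]); np.savez("w2.npz",**im)
im=get_image("top"); np.savez("t2.npz",**im); cv2.imwrite("pics/t2.png",im["frame"])
print(state()["time"],state()["ee_pos"])
E
```

```text
oil gap 0.0345 F 30.0 t 4.6083
lifted gap 0.0349
7.2583 [0.41227161 0.16752656 0.1698232 ]
```

View pics/w2.png

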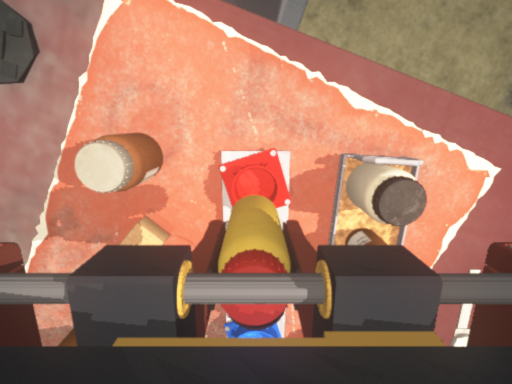

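The bottle hangs upright at (255,240) with the red cup behind it at (255,185), laterally aligned. I'll check the along-row offset by fitting depth circles in this same image.

```bash
cat >> h.py <<'E'
from scipy.optimize import least_squares
RAD={"oil":.0175,"flux":.02,"paste":.0235,"polish":.027}
def fit(P,c,r,z0,z1,free=False,w=.035):
    q=P[(np.hypot(*(P[:,:2]-c).T)<w)&(P[:,2]>z0)&(P[:,2]<z1)]
    if len(q)<20: return None
    s=least_squares(lambda p:np.hypot(q[:,0]-p[0],q[:,1]-p[1])-(p[2] if free else r),[*c,r],loss="soft_l1",f_scale=.002)
    return len(q),s.x.round(4)
def check(n,im,b=.125):
    P=cloud(im).reshape(-1,3); e=state()["ee_pos"][:2]
    print(n,"tcp",np.round(e,4),"body",fit(P,e,RAD[n],b+.003,b+.024),"rim",fit(P,np.array(DST[n]),.027,.03,.042,True,.04))
E
python3 - <<'E'
from h import *
check("oil",dict(np.load("w2.npz"))); check("oil",dict(np.load("t2.npz")))
E
```

```text
oil tcp [0.4123 0.1675] body (348, array([0.4115, 0.1662, 0.0175])) rim (360, array([0.4101, 0.1671, 0.0231]))
oil tcp [0.4123 0.1675] body None rim (23, array([0.4092, 0.1657, 0.0273]))
```

Run:
```python
from h import *
o=(-.001,.0005)
b=lower("oil",o); release("oil",b,o)
im=get_image("wrist"); cv2.imwrite("pics/w3.png",im["frame"])
im=get_image("scene"); cv2.imwrite("pics/s3.png",cv2.resize(im["frame"][130:230,200:350],None,fx=4,fy=4))
pick("flux"); carry("flux"); im=get_image("wrist"); check("flux",im)
```

```text
contact bottom 0.0165 real 0.018 df 8.2 ft [-3.2 -0.3  6.8] t 13.725
flux gap 0.0392 F 30.0 t 18.4583
lifted gap 0.0395
flux tcp [0.4761 0.1907] body (452, array([0.4751, 0.1891, 0.02  ])) rim (410, array([0.4741, 0.1899, 0.0255]))
```

View pics/s3.png

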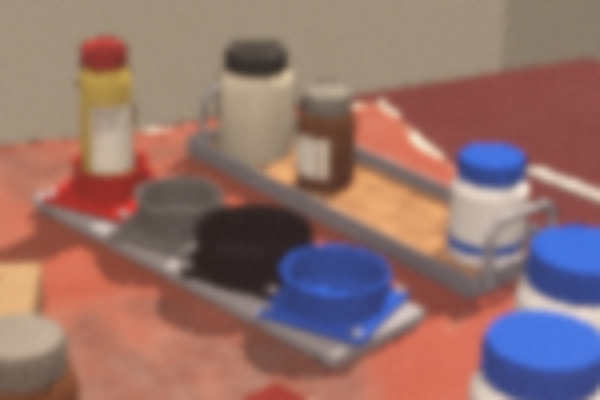

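The bottle stands upright in the red cup (crop (105,110)), and contact came exactly at the 18 mm floor. The flux jar is held and aligned, so I carry on.

Run:
```python
from h import *
o=(-.0007,.0005)
b=lower("flux",o); release("flux",b,o)
pick("paste"); carry("paste"); check("paste",get_image("wrist"))
b=lower("paste",o)
if b<.021: release("paste",b,o)
im=get_image("scene"); cv2.imwrite("pics/s4.png",cv2.resize(im["frame"][130:230,200:350],None,fx=4,fy=4))
print(state()["time"])
```

```text
contact bottom 0.0165 real 0.018 df 8.4 ft [-3.2 -1.2  7.2] t 27.15
paste gap 0.0463 F 30.0 t 31.7833
lifted gap 0.0464
paste tcp [0.6043 0.2363] body (509, array([0.604 , 0.2351, 0.0235])) rim (552, array([0.6004, 0.2348, 0.029 ]))
contact bottom 0.0165 real 0.018 df 6.2 ft [-2.7 -1.1  6.3] t 40.4833
42.4417
```

View pics/s4.png

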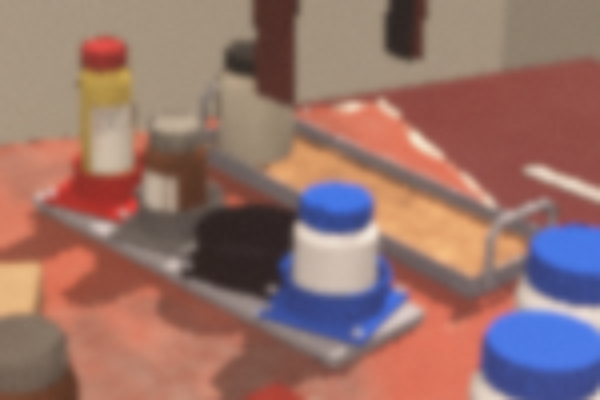

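Red, grey and blue are upright in their cups (105,110), (175,170) and (335,245). The cream jar is left.

Run:
```python
from h import *
o=(-.0012,.0004)
pick("polish"); carry("polish"); check("polish",get_image("wrist"))
b=lower("polish",o)
if b<.021:
    release("polish",b,o); e=state()["ee_pos"]; move_l([e[0],e[1],.25],speed=.2); move_to([.3,.5,.25],quat(TH))
im=get_image("scene"); cv2.imwrite("pics/s5.png",cv2.resize(im["frame"][130:280,180:380],None,fx=3.5,fy=3.5))
im=get_image("top"); P=cloud(im).reshape(-1,3)
for n,h in {"oil":.118,"flux":.086,"paste":.084,"polish":.095}.items():
    q=P[(np.hypot(*(P[:,:2]-DST[n]).T)<.03)&(abs(P[:,2]-h)<.005)]; print(n,len(q),q.mean(0).round(4),DST[n])
cv2.imwrite("pics/t5.png",im["frame"]); print(state()["time"])
```

```text
polish gap 0.0536 F 30.0 t 45.15
lifted gap 0.0536
polish tcp [0.5401 0.2131] body (457, array([0.539 , 0.2118, 0.027 ])) rim (518, array([0.5384, 0.2128, 0.0334]))
contact bottom 0.0165 real 0.0182 df 7.7 ft [-2.7 -1.6  7. ] t 54.175
oil 140 [0.4134 0.1654 0.1168] (0.4122, 0.1672)
flux 169 [0.4776 0.1878 0.0846] (0.4764, 0.1899)
paste 243 [0.6058 0.233  0.083 ] (0.6046, 0.2353)
polish 298 [0.5415 0.2104 0.0941] (0.5405, 0.2126)
58.0667
```

View pics/s5.png

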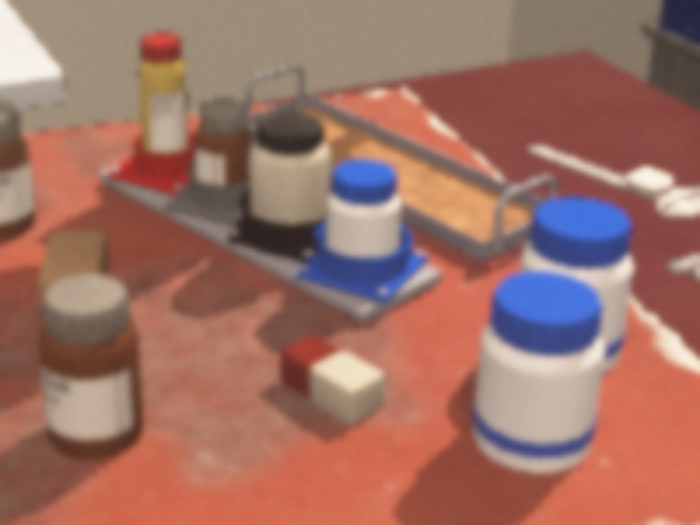

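View pics/t5.png

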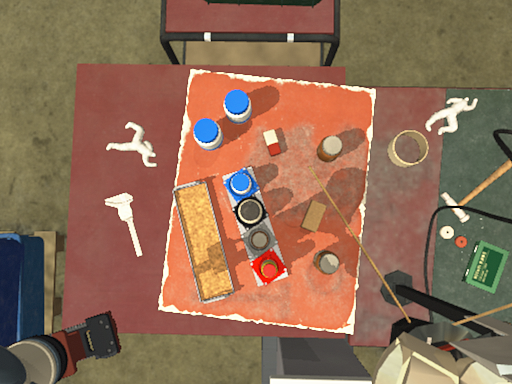

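All four stand in the matching cups, at (268,266), (260,240), (250,211) and (240,184) in the top view. Their tops are at the expected heights, and the sanding block and polishing bar have not moved.

```bash
python3 -c "
from bench import *
print(job_done())"
```

```text
the job is handed in; nothing more can be done
None
```

The job is handed in after about 58 s on the robot's clock: all four containers stand upright on the floors of their colour-matched holders, and the sanding block and polishing bar were left untouched.

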